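# Unlock and slide the paper trimmer's sheet stop home

## Robot

A 6-joint arm with a two-finger parallel gripper is mounted at the origin on the work surface. World frame = base frame: x ahead of the robot, y to its left, z up, the work surface at z = 0. Lengths are in m, angles in rad, forces in N, time in s.
With the tool pointing down it reaches from about 0.35 to 0.975 m from the base axis. Payload 7.1 kg.
Tool frame: the origin (TCP) lies midway between the tips of the shut fingers; the grasp point (between the pads) lies 19 mm behind it; z points along the fingers, x is the direction in which the jaws open and shut, and the axes are right-handed (so a half turn about z gives the same grasp; the last joint's range is limited). The gripper opens to 88 mm and grips with 3 to 60 N. Pads are 20 mm wide; open, the fingers measure 115 mm over their backs; the gripper's body (75 mm by 178 mm) begins 61 mm behind the grasp point.
Start: joints at [-1.158, 0.423, 1.63, -0, 1.089, -0.019], TCP at [0.262, -0.568, 0.223] pointing down, gripper open.
Joint ranges: [-3, 3], [-0.9, 2.11], [0.09, 2.58], [-1.31, 4.45], [0.11, 2.69], [-2.54, 2.54]. Speed limits (rad/s): [2.39, 2.39, 3.01, 3.14, 3.14, 3.14].

## Interface

Orientations are given as a unit quaternion [w, x, y, z].
In Python, from station import move_pose, movel, movej, command_gripper, wait, inverse_kinematics, read_camera, camera_info, MotionError, job_done, get_time, get_joint_pos, get_qvel, get_effort, get_tcp_pos, get_ee_rot, get_ft_force, get_ft_torque, get_grip_width gives the robot as it stands. Calls block until the motion is done:
- move_pose(position, orientation): joint-space move of the TCP to a pose.
- movel(position, frame=None, v=0.15, until_force=None): straight line of the TCP; frame=None keeps the orientation; v is the mean speed in m/s. With until_force (N) it stops when the force on the tool has changed by that much, and returns True; else False.
- movej(angles): joint-space move.
- command_gripper(opening): opening from 0.0 (shut) to 1.0 (fully open); the grip force is fixed at half the most; returns when the fingers have stopped.
- wait(seconds).
- inverse_kinematics(position, orientation): joint angles nearest the present ones, or None.
- read_camera(name): name is "scene" or "top" or "wrist"; returns the picture (420x560x3 uint8, red, green, blue); there is no depth.
- camera_info(name): a dict with "intrinsics" (3x3 intrinsics, pixels), "T" (4x4, takes a point from camera to world coordinates); the wrist camera has in their place "tool_from_camera" (4x4, takes a point from camera to tool coordinates, whose origin is the TCP and whose axes are the tool frame's). Camera axes: x right, y up, looking along -z (the intrinsics and any distortion apply to the point x, -y, -z); pixel columns grow to the right and rows downward; lengths in m; the calibration is good to about 2 mm. A picture is of the moment at which its call begins: read the wrist's pose just before it. camera_info takes no time and is no camera call.
A pose or a line that the arm cannot do raises MotionError and nothing moves.
- job_done(): hands the job in, once; it reports no verdict.
Readings, each from a call of its own:
- get_time(): time.
- get_joint_pos(): joint angles.
- get_qvel(): joint speeds.
- get_effort(): joint torques, N m.
- get_tcp_pos(): TCP position.
- get_ee_rot(): TCP orientation.
- get_ft_force(): force on the tool from outside, world axes, zero at the start.
- get_ft_torque(): the same for the moment, N m.
- get_grip_width(): opening from 0.0 (shut) to 1.0 (fully open).
Only numpy, scipy, OpenCV 4.12 (cv2) and the standard library are available. Lean on these libraries where they do the work, as an engineer would, in place of code of your own. Each camera call takes 0.05 s, during which the arm holds its last target. There are 200 camera calls.

## Task

The paper trimmer on the desk has a sheet stop that is caught on its rail by a notched lock with a broad push button. With the fingertips, press that button right down and, keeping it down, gently push the sheet stop along the rail, away from the blade arm, until it is fully home against the end stop; then let the button come up again and move clear. Pick nothing up, and leave the paperweight, pen cup and stapler where they are.

Things in the scene. Friction and masses are not known exactly. Their poses are not given: they have to be found in the camera images.
- trimmer: Paper trimmer fixed to the desk, 400 mm (y) by 260 mm (x), board top 24 mm above the desk. Origin: centre of its underside, at desk height. Its y runs along the aluminium rail (x = 0, 30 mm wide, 10 mm high) to the end stop. The dark blade arm lies along the edge at y = -190 mm, its top and black handle up to 56 mm above the desk. Yaw differs by up to 0.75 rad either way.
- sheet_stop (a joint): Slide of the sheet stop along the rail (trimmer +y), m: 0 nearest the blade arm, 0.170 against the end stop. Black block, 84 mm along the rail, 70 mm across, top 50 mm above the desk, centre at trimmer x = 0, y = -60 mm + joint value; low aluminium fence, 140 mm across, on its blade side. Button up: caught in the nearest of notches 7 mm apart, 25 N does not move it towards the end stop. Button down: slides with about 1 N.
- lock_button (a joint): How far the lock button is pressed down, m: about 0 at rest, 0.007 right down. A spring pushes it up with about 4 N at rest and 9 N right down; it comes up by itself when let go. The catch is free once the button is 0.004 or more down. In the first moments of a run the catch snaps into its notch: the button rises up to 4 mm and the stop may shift up to 7 mm.
- button_top (a point): Centre of the lock button's top, moving with it: ribbed aluminium plate, 48 mm along the rail, 44 mm across, on the sheet stop, 8 mm from the block's centre towards the blade arm. Top 60 mm above the desk at rest, 53 mm right down. A fingertip pressing it carries the stop along by friction, or can push on the thumb ridge's face, 30 mm on towards the end stop.
- ridge_top (a point): Centre of the top of the black thumb ridge at the sheet stop's end stop side: 20 mm along the rail, 70 mm across, top 72 mm above the desk (19 mm above the pressed button, 22 mm above the block). Moves with the sheet stop.
- end_stop (a point): Middle of the top edge of the end stop's face that the sheet stop meets: aluminium block 70 mm across the rail, 30 mm along it, top 50 mm above the desk. Fixed to the trimmer at y = +152 mm.
- paperweight: Brass cylinder, 42 mm in diameter, 32 mm high, loose on the trimmer's board beside the rail (trimmer x about +103 mm). Origin: centre of its underside. To be left alone.
- pen_cup: Empty white ceramic cup, 76 mm in diameter, 100 mm high, loose on the desk beyond the trimmer. Origin: centre of its underside. To be left alone.
- stapler: Black stapler, 130 mm long, 36 mm wide, 60 mm high, loose on the desk beyond the trimmer. Origin: centre of its underside, x along its length. To be left alone.

How it is judged:
On the way, in this order (a step that is already met when the one before it is completed fails the run):
1. the lock button is pressed down before the sheet stop is home (value of joint lock_button above 0.004 m and value of joint sheet_stop below 0.15 m), for 0.1 s.
2. the sheet stop reaches the end stop with the button still held down (value of joint lock_button above 0.001 m and value of joint sheet_stop above 0.167 m).
At the end, for the whole second after the job is handed in: The sheet stop stands against the end stop (within 3 mm, at rest), the lock button has come up again (less than 2 mm down), and the paperweight, pen cup and stapler are within 20 mm of where they were (value of joint sheet_stop above 0.167 m and value of joint lock_button below 0.002 m and velocity of joint sheet_stop below 0.005 m/s and distance of each of paperweight, pen_cup, stapler from where it was at the start of the episode below 0.02 m); the robot touches nothing.
It fails at once if the trimmer is pushed or squeezed with more than 45 N (contact force between the fingers and trimmer above 45 N).
It fails at once if a bystander is lifted, carried or knocked away (distance of any of paperweight, pen_cup, stapler from where it was at the start of the episode above 0.03 m).
It also fails if it takes over 35 s, if anything falls off the work surface, if the arm or the gripper's body presses on something with over 40 N, if the wrist force passes 120 N, or if a joint passes its speed limit or range.

## Working session

There is one attempt and no reset: what is moved stays moved. The work goes in short steps, each a Python script; the robot and the scene stay as the last script left them, time stands still between calls to the robot, and variables do not carry over. Pictures are saved under pics/ and viewed, about 8 in all and at most 12, crops included, and the job is handed in when it is done.

```bash
mkdir -p pics; ls; python3 - <<'E'
from station import *
import cv2
for n in ("top","scene"):
    im=read_camera(n); cv2.imwrite(f"pics/{n}0.png",im[:,:,::-1])
    print(n,camera_info(n))
print(get_time(), get_ee_rot())
E
```

```text
pics
top {'intrinsics': array([[469.02147941,   0.        , 285.25501587],
       [  0.        , 469.02147941, 209.7427377 ],
       [  0.        ,   0.        ,   1.        ]]), 'T': array([[-1.59244932e-02,  9.80215559e-01, -1.97291328e-01,
         4.34914061e-01],
       [-9.99873191e-01, -1.55892291e-02,  3.25239268e-03,
         1.99501434e-02],
       [ 1.12426192e-04,  1.97318103e-01,  9.80339509e-01,
         9.20967165e-01],
       [ 0.00000000e+00,  0.00000000e+00,  0.00000000e+00,
         1.00000000e+00]])}
scene {'intrinsics': array([[445.46813243,   0.        , 288.88903742],
       [  0.        , 445.46813243, 205.21558994],
       [  0.        ,   0.        ,   1.        ]]), 'T': array([[-0.6388525 , -0.57787279,  0.5078686 ,  0.96366392],
       [ 0.76914144, -0.49433508,  0.40503613,  0.30379079],
       [ 0.01699791,  0.64938113,  0.76027312,  0.61183771],
       [ 0.        ,  0.        ,  0.        ,  1.        ]])}
0.1 [-3.52779290e-04  8.42166250e-01 -5.39217572e-01 -5.40856421e-04]
```

View pics/top0.png

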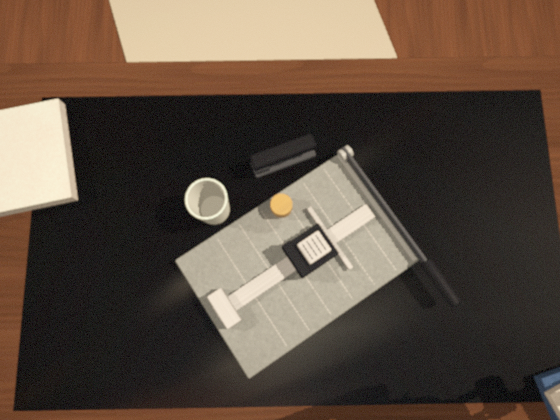

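View pics/scene0.png

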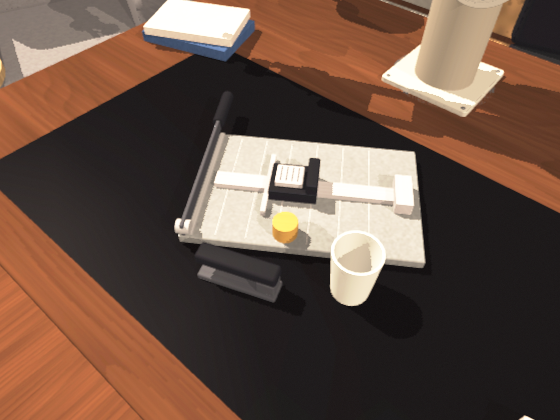

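The top view shows the button at about (314,246), the end stop at (224,308), and the blade at the right. The cup is at (208,202), the stapler at (283,155) and the paperweight at (281,205). In the scene view the button is at (290,176) and the end stop at (403,194). Next I'll measure these with masks.

```bash
cat > h.py <<'E'
import numpy as np, cv2
from station import *
def ray(n,uv,z):
    c=camera_info(n);K,T=c["intrinsics"],c["T"]
    d=np.linalg.inv(K)@[uv[0],uv[1],1]; d=T[:3,:3]@[d[0],-d[1],-d[2]]
    return T[:3,3]+d*(z-T[2,3])/d[2]
E
python3 - <<'E'
from h import *
im=cv2.imread("pics/top0.png")
# board corners at z=.024
C=[ray("top",p,.024)[:2] for p in [(177,261),(249,376),(417,262)]]
print("corners",C,"sides",np.linalg.norm(C[1]-C[0]),np.linalg.norm(C[2]-C[1]))
g=cv2.cvtColor(im,cv2.COLOR_BGR2GRAY)
m=(g>185).astype(np.uint8); m[:, :190]=0; m[:140]=0
n,l,s,c=cv2.connectedComponentsWithStats(m)
for i in range(1,n):
    if s[i,4]>40:
        r=cv2.minAreaRect(np.argwhere(l==i)[:,::-1].astype(np.float32)); print(s[i],c[i].round(1),r)
y=(C[1]-C[2]);y=(C[1]-C[2])/np.linalg.norm(C[1]-C[2]);x=np.array([y[1],-y[0]])
u=C[0]-C[1]; ctr=(C[0]+C[2])/2
print("ydir",y,"yaw",np.arctan2(-y[0],y[1]),"ctr",ctr)
for nm,n,p,z in [("but","top",(314,246),.058),("butS","scene",(290,176),.058),("endtopcentre","top",(224,308),.05),("endS","scene",(403,190),.05),("ridge","top",(296,260),.072)]:
    w=ray(n,p,z)[:2]; print(nm,w,"trim xy",(w-ctr)@x,(w-ctr)@y)
crop=cv2.resize(im[140:390,170:430],None,fx=2.3,fy=2.3,interpolation=cv2.INTER_CUBIC); cv2.imwrite("pics/crop.png",crop)
E
```

```text
corners [array([0.51892649, 0.22516809]), array([0.30771564, 0.08789831]), array([ 0.50973342, -0.23274994])] sides 0.2518988157240567 0.37898085265136655
[323 168  31  42 118] [338.  188.8] ((338.0270080566406, 188.83782958984375), (50.2189826965332, 3.0224390029907227), 54.46232223510742)
[190 178  39  42 560] [205.1 199.7] ((209.0, 198.5), (41.0, 38.0), 90.0)
[ 303  183   72   87 1204] [342.3 224.8] ((342.5724792480469, 214.92782592773438), (97.4849853515625, 51.167266845703125), 55.43747329711914)
[271 193  21  21 340] [281.3 203.4] ((281.0, 203.0), (20.0, 20.0), 90.0)
[359 227  38  44 220] [378.5 246.9] ((380.6474304199219, 248.3221435546875), (51.30543518066406, 16.346458435058594), 39.64418029785156)
[273 229  10  15  65] [277.8 236.2] ((277.912841796875, 235.37615966796875), (15.037873268127441, 6.130089282989502), 73.3007583618164)
[298 231  33  32 568] [314.  246.7] ((313.9615173339844, 246.69227600097656), (23.297409057617188, 25.238859176635742), 56.3099365234375)
[217 239  29  44 121] [232.5 262.6] ((230.76922607421875, 260.6538391113281), (51.30976104736328, 3.328200817
[... 642 characters left out ...]
2158203125), (53.50313186645508, 3.6049017906188965), 55.222171783447266)
[258 302  29  45 123] [272.  323.5] ((272.2155456542969, 323.8590393066406), (52.1496467590332, 2.96158504486084), 56.82148742675781)
ydir [-0.53305537  0.84608036] yaw 0.5622076775028935 ctr [ 0.51432995 -0.00379092]
but [ 0.53939793 -0.03494096] trim xy 0.004604827803167611 -0.03971804998803209
butS [ 0.54123975 -0.03233462] trim xy 0.0075524797452418664 -0.038494668072208936
endtopcentre [0.42981767 0.13128233] trim xy 0.0004973379366399397 0.1593325578768559
endS [0.43435666 0.13158216] trim xy 0.00449752028173362 0.157166702992381
ridge [ 0.51281293 -0.00080899] trim xy 0.00030601285595384224 0.0033316174349163007
```

View pics/crop.png

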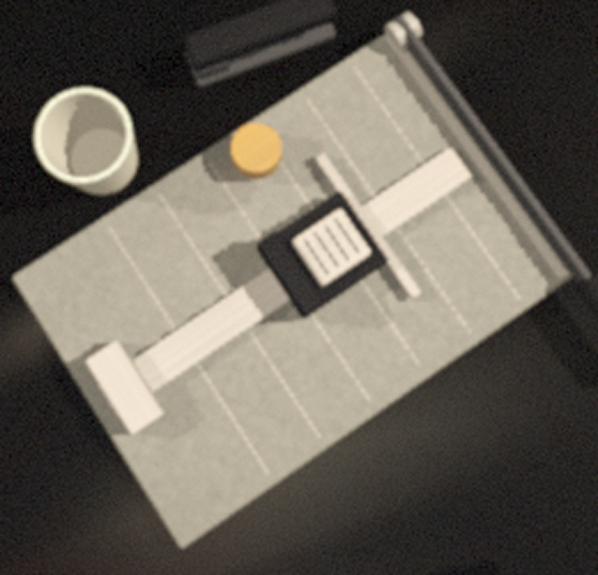

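The masks agree to about 3 mm: button at (0.540,-0.034), rail direction about (-0.545,0.839), and about 132 mm of travel left. The first picture may predate the catch snapping into its notch. I'll hover over the button with the gripper shut and look again through the wrist camera.

```bash
cat >> h.py <<'E'
from scipy.spatial.transform import Rotation as R
Y=np.array([-.545,.839,0]); Y/=np.linalg.norm(Y)
def quat(s):
    x=s*np.array([Y[1],-Y[0],0]); z=np.array([0,0,-1.]); 
    q=R.from_matrix(np.c_[x,np.cross(z,x),z]).as_quat(); return q[[3,0,1,2]]
E
python3 - <<'E'
from h import *
b=np.array([.540,-.034,0])+.008*Y
best=None
for s in (1,-1):
    q=quat(s); js=[inverse_kinematics(list(b+[0,0,.16]),list(q)),inverse_kinematics(list(b+.14*Y+[0,0,.053]),list(q))]
    print(s,[None if j is None else np.round(j,2) for j in js])
    if all(j is not None for j in js) and (best is None or abs(js[0][5])<best[0]): best=(abs(js[0][5]),s)
s=best[1]; print("s",s)
command_gripper(0.0)
move_pose(list(b+[0,0,.17]),list(quat(s)))
wait(.3)
p,r=get_tcp_pos(),get_ee_rot(); im=read_camera("wrist"); print(p,r,get_time(),get_ft_force())
print(camera_info("wrist"))
cv2.imwrite("pics/w1.png",im[:,:,::-1])
E
```

```text
1 [array([-0.07,  0.38,  1.87, -0.  ,  0.89, -0.65]), array([ 0.17,  0.49,  2.07, -0.  ,  0.59, -0.41])]
-1 [array([-0.07,  0.38,  1.87, -0.  ,  0.89,  2.49]), None]
s 1
[ 0.53566326 -0.02768174  0.17001517] [1.42733599e-05 9.58905384e-01 2.83726038e-01 1.12100832e-05] 3.9667 [-0.09534272 -0.01578314  0.12419884]
{'intrinsics': array([[339.62563696,   0.        , 282.06508263],
       [  0.        , 339.62563696, 206.71935677],
       [  0.        ,   0.        ,   1.        ]]), 'tool_from_camera': array([[ 9.99999725e-01,  6.96133819e-04, -2.54133424e-04,
         1.24376846e-03],
       [ 5.90145061e-04, -9.55471026e-01, -2.95084345e-01,
        -8.12075094e-02],
       [-4.48235315e-04,  2.95084114e-01, -9.55471174e-01,
        -1.63307904e-01],
       [ 0.00000000e+00,  0.00000000e+00,  0.00000000e+00,
         1.00000000e+00]])}
```

View pics/w1.png

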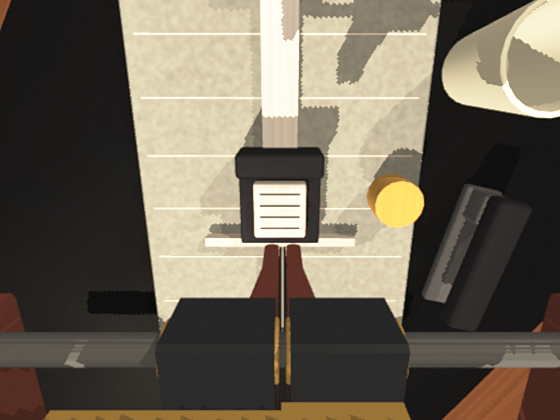

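The wrist view shows the button at (280,209), with its edges at rows 181–238 and columns 253–308. The ridge is at (280,163), and the rail runs straight up the image. The cup, paperweight and stapler are off to the right. I'll convert this to world coordinates.

```bash
python3 - <<'E'
from h import *
c=camera_info("wrist");K,M=c["intrinsics"],c["tool_from_camera"]
q=np.array(get_ee_rot());T=np.eye(4);T[:3,:3]=R.from_quat(q[[1,2,3,0]]).as_matrix();T[:3,3]=get_tcp_pos();T=T@M
def wr(uv,z):
    d=np.linalg.inv(K)@[*uv,1];d=T[:3,:3]@[d[0],-d[1],-d[2]];return T[:3,3]+d*(z-T[2,3])/d[2]
X=np.array([Y[1],-Y[0],0])
t=np.array(get_tcp_pos())
for n,uv,z in [("but",(280,209),.06),("but blade edge",(280,238),.06),("but ridge edge",(280,181),.06),("L",(253.5,209),.06),("R",(307.5,209),.06),("ridge near top",(280,177),.072),("ridge far top",(280,149),.072),("rail",(281,60),.034)]:
    w=wr(uv,z); print(n,w.round(4),"rel tcp X,Y mm",((w-t)@X*1e3).round(1),((w-t)@Y*1e3).round(1))
E
```

```text
but [ 0.5381 -0.0322  0.06  ] rel tcp X,Y mm -0.4 -5.2
but blade edge [ 0.5524 -0.0544  0.06  ] rel tcp X,Y mm -0.5 -31.6
but ridge edge [ 0.525  -0.0119  0.06  ] rel tcp X,Y mm -0.4 19.0
L [ 0.5194 -0.0444  0.06  ] rel tcp X,Y mm -22.8 -5.2
R [ 0.5576 -0.0196  0.06  ] rel tcp X,Y mm 22.8 -5.2
ridge near top [ 0.5219 -0.0069  0.072 ] rel tcp X,Y mm -0.3 24.9
ridge far top [0.51   0.0115 0.072 ] rel tcp X,Y mm -0.2 46.7
rail [0.4742 0.0681 0.034 ] rel tcp X,Y mm 0.6 113.7
```

The button is 5 mm behind the TCP and centred across the rail. Its measured size is 50×46 mm against 48×44 mm, so the measurement is good. Now I'll press straight down, gently.

```bash
python3 - <<'E'
from h import *
t=np.array(get_tcp_pos())
movel([t[0],t[1],.068],v=.1)
print("pre",get_ft_force())
h=movel([t[0],t[1],.050],v=.012,until_force=13)
wait(.2)
print(h,get_tcp_pos(),get_ft_force(),get_time())
E
```

```text
pre [-0.64359149 -0.55894878  0.37664503]
True [ 0.53599574 -0.0278822   0.0534935 ] [-1.42875496 -0.2898011   8.77088417] 6.5
```

The button is about 6.5 mm down at 8.8 N, so the catch is free. Now I'll slide it along.

```bash
python3 - <<'E'
from h import *
t=np.array(get_tcp_pos()); t[2]=.053
def st(n): 
    p=np.array(get_tcp_pos()); f=np.array(get_ft_force()); print(n,"d",((p-t)@Y*1e3).round(1),"z",p[2].round(4),"fY",(f@Y).round(1),"f",f.round(1),get_time())
for d in (.03,.115):
    print(movel(list(t+d*Y),v=.04,until_force=10)); st(d)
im=read_camera("wrist"); cv2.imwrite("pics/w2.png",im[:,:,::-1])
E
```

```text
False
0.03 d 29.9 z 0.0535 fY 0.5 f [-2.  -0.8  8.9] 7.3917
False
0.115 d 114.8 z 0.0534 fY 0.6 f [-1.6 -0.4  9.3] 9.6667
```

View pics/w2.png

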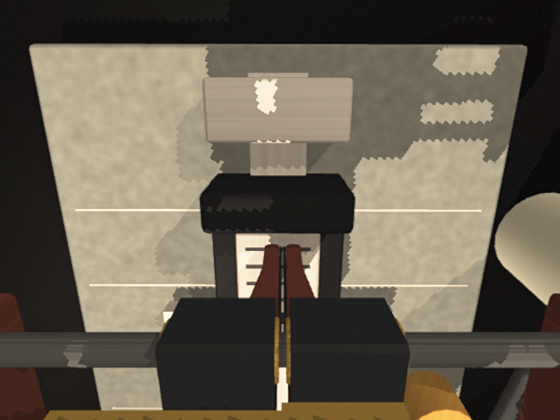

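The stop moved with the finger, and the button is still down. The ridge is at rows 175–232 and the end stop face at about row 140, so a short gap is left. I'll close it slowly until contact.

```bash
python3 - <<'E'
from h import *
t=np.array(get_tcp_pos()); t[2]=.053
def st(n): 
    p=np.array(get_tcp_pos()); f=np.array(get_ft_force()); print(n,"d",((p-t)@Y*1e3).round(1),"z",p[2].round(4),"fY",(f@Y).round(1),"f",f.round(1),get_time())
print(movel(list(t+.045*Y),v=.015,until_force=7)); st("end"); wait(.3); st("settled")
im=read_camera("wrist"); cv2.imwrite("pics/w3.png",im[:,:,::-1])
E
```

```text
True
end d 30.9 z 0.0541 fY -1.6 f [-1.1 -2.6  8.5] 11.6833
settled d 30.9 z 0.0542 fY -2.4 f [ 0.2 -2.8  8.8] 11.9833
```

View pics/w3.png

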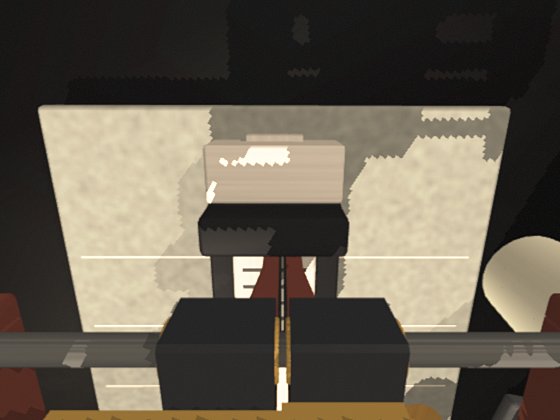

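The ridge now hides the end stop's face, so the gap looks closed. Total travel was 146 mm, about 130 mm plus the 14.5 mm gap from finger to ridge, so the finger is against the ridge. I'll push a little harder to confirm it is home.

```bash
python3 - <<'E'
from h import *
t=np.array(get_tcp_pos()); t0=t.copy(); t[2]=.053
def st(n): 
    p=np.array(get_tcp_pos()); f=np.array(get_ft_force()); print(n,"d",((p-t0)@Y*1e3).round(1),"z",p[2].round(4),"fY",(f@Y).round(1),"f",f.round(1),get_time())
print(movel(list(t+.012*Y),v=.01,until_force=12)); st("push"); wait(.2); st("settled")
t=np.array(get_tcp_pos())
im=read_camera("top"); cv2.imwrite("pics/t4.png",im[:,:,::-1])
E
```

```text
True
push d -0.0 z 0.0544 fY -2.7 f [-0.1 -3.2  8.3] 12.4333
settled d -0.0 z 0.0545 fY -1.7 f [-0.5 -2.3  7.7] 12.6333
```

It took 12 N with no movement while the button was 5.5 mm down and the catch free, so it is home. Next I'll lift straight up, since backing off first could drag the stop, then clear and check.

```bash
python3 - <<'E'
from h import *
t=np.array(get_tcp_pos())
movel([t[0],t[1],.075],v=.03); movel([t[0],t[1],.17],v=.15)
movel(list(np.array([t[0],t[1],.17])-.06*Y),v=.15)
wait(.4); print(get_tcp_pos(),get_ft_force(),get_time())
p=np.array(get_tcp_pos());q=np.array(get_ee_rot())
im=read_camera("wrist"); cv2.imwrite("pics/w5.png",im[:,:,::-1])
cv2.imwrite("pics/s5.png",read_camera("scene")[:,:,::-1])
E
```

```text
[0.49091091 0.04554373 0.17008961] [ 6.12846416e-01 -4.23811022e-01 -2.54844058e-04] 15.2667
```

View pics/w5.png

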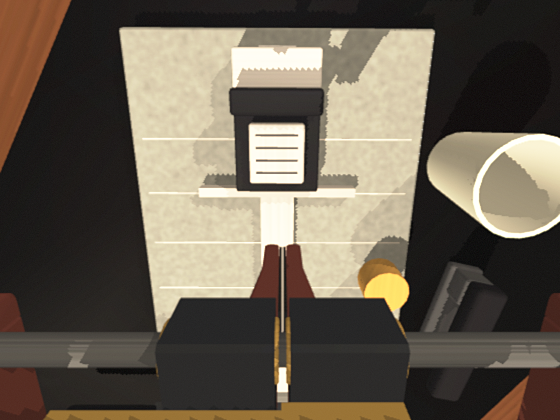

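View pics/s5.png

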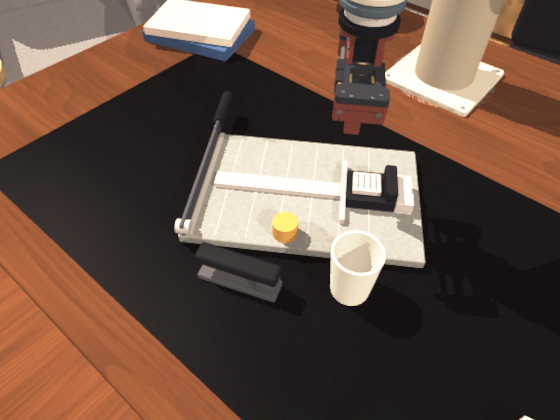

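The wrist view shows the button up at (277,153), the ridge at rows 88–115 and the end stop's far edge at row 47. The scene view shows the stop against the end stop and the bystanders unmoved. One numeric check before handing in.

```bash
python3 - <<'E'
from h import *
c=camera_info("wrist");K,M=c["intrinsics"],c["tool_from_camera"]
q=np.array(get_ee_rot());T=np.eye(4);T[:3,:3]=R.from_quat(q[[1,2,3,0]]).as_matrix();T[:3,3]=get_tcp_pos();T=T@M
def wr(uv,z):
    d=np.linalg.inv(K)@[*uv,1];d=T[:3,:3]@[d[0],-d[1],-d[2]];return T[:3,3]+d*(z-T[2,3])/d[2]
g=cv2.cvtColor(cv2.imread("pics/w5.png"),cv2.COLOR_BGR2GRAY)
col=g[:,277].astype(int); print([ (i,col[i],col[i+1]) for i in range(35,200) if abs(col[i+1]-col[i])>40])
b,e,r=wr((277,153.5),.06),wr((250,47.5),.05),wr((277,88),.072)
print(b, "button->end far edge mm (80 exp)",(e-b)@Y*1e3,"button->ridge far (50 exp)",(r-b)@Y*1e3)
# bystander shift in scene: difference around them
a,s=[cv2.imread(f"pics/{n}.png") for n in("scene0","s5")]
for n,(x0,y0,x1,y1) in dict(weight=(265,205,305,250),cup=(325,230,390,310),stapler=(190,240,290,300)).items():
    A,B=[cv2.cvtColor(i[y0:y1,x0:x1],cv2.COLOR_BGR2GRAY).astype(np.float32) for i in(a,s)]
    print(n,cv2.phaseCorrelate(A,B))
E
```

```text
[(44, np.int64(126), np.int64(168)), (52, np.int64(201), np.int64(244)), (86, np.int64(171), np.int64(109)), (87, np.int64(109), np.int64(49)), (121, np.int64(27), np.int64(72)), (122, np.int64(72), np.int64(130)), (123, np.int64(130), np.int64(184)), (124, np.int64(184), np.int64(231)), (133, np.int64(250), np.int64(163)), (134, np.int64(163), np.int64(104)), (135, np.int64(104), np.int64(198)), (136, np.int64(198), np.int64(253)), (146, np.int64(241), np.int64(144)), (148, np.int64(113), np.int64(234)), (159, np.int64(214), np.int64(119)), (161, np.int64(159), np.int64(253)), (171, np.int64(238), np.int64(137)), (173, np.int64(123), np.int64(253)), (182, np.int64(254), np.int64(170)), (183, np.int64(170), np.int64(53)), (190, np.int64(52), np.int64(151)), (191, np.int64(151), np.int64(245))]
[0.46653589 0.07846209 0.06      ] button->end far edge mm (80 exp) 79.07338176103256 button->ridge far (50 exp) 49.29003377155371
weight ((-0.04221270663939691, 0.319010865499294), 0.7473932094044156)
cup ((0.00363045121459038, 0.0014566112651834828), 1.0007693592045042)
stapler ((0.019912747221873417, 0.02300821520043783), 0.9863345017433166)
```

```bash
python3 -c "
from station import *
print(get_time()); job_done()"
```

```text
15.3667
the job is handed in; nothing more can be done
```

I pressed the lock button down with the shut fingertips and held it down while sliding the sheet stop about 130 mm along the rail to the end stop. Then I lifted straight off, moved clear and handed the job in at 15.4 s.

**Pressing and sliding:** The button was about 6.5 mm down when the slide began and about 5.5 mm down at the end, so the catch stayed free throughout. Near the end the fingertip slipped about 14 mm along the button and pushed on the thumb ridge instead. A last push that reached a 12 N force change moved nothing. The highest force I read was about 12–13 N, well under the 45 N limit.

**Final position:** The wrist camera put the button 79 mm from the end stop's far edge (80 mm expected when home), which is within measuring error. The button looks up again and the gripper is clear of everything. I judged the button's height only from the picture.

**Bystanders:** Comparing scene pictures before and after, the pen cup and stapler moved less than 0.03 px. The paperweight showed 0.3 px, a weaker match that is probably due to changed shadows.

None of the checks failed.

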